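# Bring the square pot to the front of the potting carousel

### The arm

A 6-joint arm with a two-finger parallel gripper is mounted at the origin on the work surface. World frame = base frame: x ahead of the robot, y to its left, z up, the work surface at z = 0. Lengths are in m, angles in rad, forces in N, time in s.
With the tool pointing down it reaches from about 0.3 to 0.775 m from the base axis. Payload 14.6 kg.
Tool frame: the origin (TCP) lies at the very end of the fingers, on their centre line; the grasp point (between the pads) lies 19 mm behind it; z points along the fingers, y is the direction in which the jaws open and shut (so a half turn about z gives the same grasp; the last joint's range is limited). The gripper opens to 94 mm and grips with 3 to 60 N. Pads are 16 mm wide; open, the fingers measure 119 mm over their backs; the gripper's body (75 mm by 177 mm) begins 78 mm behind the grasp point.
Start: joints at [1.234, 0.3, 1.521, -0, 1.321, -0.067], TCP at [0.147, 0.53, 0.205] pointing down, gripper open.
Joint ranges: [-3.03, 3.03], [-0.79, 2.21], [0.23, 2.52], [-1.04, 4.18], [0, 3.07], [-2.55, 2.55]. Speed limits (rad/s): [2.22, 2.22, 2.57, 3.14, 3.14, 3.14].

### API

Orientations are given as a rotation vector (axis times angle).
In Python, from plant import ctrl gives the robot as it stands. The module is installed in compiled form; this text tells all that it offers.
- The arm moves only by the tool jog_arm, never from a script. Its argument "deltas" is a list of rows, each a list of 4 numbers: the shift along the tool's x, y, z in mm, then the turn about the tool's z in degrees. In form: [[x, y, z, yaw], ...]. A call has 1 to 5 rows; each row shifts and turns the pose as measured when the row begins, along the tool's axes as they then stand; what a row does not reach is not made up. A row lasts 1/12 s, in which the tool goes at most 41.7 mm and 7.16 degrees, less where a joint would pass 70% of its speed; a pose out of reach is approached as far as the arm can. A call with a gripper value outside its range is refused whole. "hand" is the closure, from 0 (fully open) to 1 (shut), set as the call begins (left out, the last holds). The fingers move at their own pace and stop on an object; "force" is the grip in N (left out, the last holds). Time passes only in rows, so rows that do not move let the fingers close. It gives the time, the measured TCP pose, the force and the opening at its end, in the units of the state.
- ctrl.observe(): the state, without advancing time (a new reading comes with each control period).
- ctrl.get_image(name): name is "side" or "top" or "wrist"; returns a dict with "frame" (384x512x3 uint8, red, green, blue), "range_z" (384x512 float32, m along the optical axis (not along the pixel's ray), 0 where there is no reading), "mtx" (3x3 intrinsics, pixels), "rvec" (rotation vector, rad) and "tvec" (3), from world to camera coordinates, as OpenCV has them. Camera axes: x right, y down, z forward; pixel columns grow to the right and rows downward; lengths in m; the calibration is good to about 2 mm. A picture is of the moment at which its call begins.
- ctrl.hand_in(): hands the job in, once; it reports no verdict.
Trained networks look in a picture, given as the dict that the camera call returned (one of the last four; its "shot" number tells which), for a name from the list of things; names that differ only in an ending like _2 or _b are one class to them, and where a whole thing is asked for, a point or a joint stands for the part that bears it (a point fixed in the world has none). Each returns a list of dicts, best first, with "conf" (0 to 1); they miss things now and then, are a little off and sometimes report something else, mostly with a low value. They report only what shows in the picture. A call takes as long as a camera call. They do not tell look-alikes from the thing itself.
- ctrl.masks_of(picture, label): "mask" (384x512 bool, what is visible of it) and "position" ([column, row] in pixels, amid what is visible of it).
- ctrl.tip_of(picture, label): "position" ([column, row] in pixels: a listed point, or the origin of a listed thing).
The state is a dict: "t": time; "qpos": joint angles; "dq": joint speeds; "tau": joint torques, N m; "ee_pos": TCP position; "orientation": TCP orientation; "force": force on the tool from outside, world axes, zero at the start; "moment": the same for the moment, N m; "finger_gap": finger opening in m.
Only numpy, scipy, OpenCV 4.12 (cv2) and the standard library are available. Lean on these libraries where they do the work, as an engineer would, in place of code of your own. Each camera call takes 0.05 s, during which the arm holds its last target.

### The job

Gently turn the potting carousel on the bench, pushing the pegs on its rim with the fingers, until the square pot stands at the front, lined up with the fixed wooden pointer; leave the carousel at rest there. Do not touch, lift or tip any of the pots and containers that ride on it: all five must stay upright in their wells. Leave the other things on the bench where they are.

Things in the scene. Friction and masses are not known exactly. Their poses are not given: they have to be found in the camera images.
- turntable: The carousel's round plywood disc, 314 mm across, upper face 45 mm above the bench, with a low steel hub. It turns either way, several turns, about a fixed vertical axis: about 2 N at a peg moves it, and it stops within a few degrees when no longer pushed. Origin: on the axis at bench height; z axis up; x and y axes turn with the disc.
- peg (a point): Foot, on the disc's upper face, of one of five like upright wooden pegs fixed near the rim: 18 mm in diameter, 36 mm tall (tops 81 mm above the bench), 140 mm from the axis, at 0 (this one), 72, 144, 216 and 288 degrees counter-clockwise from the disc's x axis.
- well (a point): Centre, on the disc's upper face, of one of five like round wells, each holding one thing: rings of 72 mm outer and 66 mm inner diameter, 10 mm high, 82 mm from the axis, midway between the pegs: at 36 (this one), 108, 180, 252 and 324 degrees from the disc's x axis.
- front (a point): The front position, fixed: 82 mm from the axis on the line from the axis to the pointer, at the height of the disc's upper face. A thing at the front has its well centred here.
- pointer_tip (a point): Tip, on the top, of the fixed pointer: an arrow-shaped light wood block on the carousel's stand, on the side roughly towards the robot, from 163 to 230 mm from the axis, top 40 mm above the bench (lower than the disc's upper face). The arrow points at the axis.
- square_pot: The square plant pot: open, empty, terracotta, 42 mm square with a 48 mm square lip, 62 mm tall (top 107 mm above the bench); the only square thing on the carousel. It stands loose in one of the five wells (which one varies). Origin: centre of its underside, z axis up.
- round_pot: Round open terracotta pot, 60 mm across the rim, 62 mm tall, loose in another well. Origin: centre of its underside.
- shallow_pot: Shallow round open terracotta pot, 62 mm across the rim, 36 mm tall, loose in another well. Origin: centre of its underside.
- jar: Closed amber glass jar, 52 mm in diameter, 66 mm tall, loose in another well. Origin: centre of its underside.
- can: Plain steel can, 54 mm in diameter, 60 mm tall, loose in another well. Origin: centre of its underside.
- mug: White mug, 76 mm across, 90 mm tall, on the bench to the robot's right; leave alone. Origin: centre of its underside.
- bottle: White plastic bottle, 64 mm in diameter, 170 mm tall, on the bench to the left; leave alone. Origin: centre of its underside.
- brush: Hand brush lying on the bench to the left; leave alone. Origin: its underside near the middle, x axis along it.
- dibber: Wooden dibber (planting spike), standing point up, 42 mm across the foot, 125 mm tall, on the bench to the right; leave alone. Origin: centre of its underside.
There are look-alikes about, which are no part of the job. What is shaped like the jar but turquoise is not meant. What is shaped like the shallow_pot but green is not meant.

How it is judged:
At the end, for the whole second after the job is handed in: The square pot's centre is within 15 mm of the front position, the carousel is at rest, all five things stand upright (within 0.15 rad) in their wells on the carousel, and the mug, bottle, brush and dibber are within 20 mm of where they began (horizontal distance between square_pot and front below 0.015 m and angular speed of turntable below 0.05 rad/s and angle between each of square_pot, round_pot, shallow_pot, jar, can's own z axis and vertical below 0.15 rad and height (world z) of square_pot between 0.04 and 0.055 m and horizontal distance between square_pot and turntable between 0.06 and 0.105 m and height (world z) of round_pot between 0.04 and 0.055 m and horizontal distance between round_pot and turntable between 0.06 and 0.105 m and height (world z) of shallow_pot between 0.04 and 0.055 m and horizontal distance between shallow_pot and turntable between 0.06 and 0.105 m and height (world z) of jar between 0.04 and 0.055 m and horizontal distance between jar and turntable between 0.06 and 0.105 m and height (world z) of can between 0.04 and 0.055 m and horizontal distance between can and turntable between 0.06 and 0.105 m and distance of each of mug, bottle, brush, dibber from where it was at the start of the episode below 0.02 m); the robot touches nothing.
It fails at once if the robot touches a pot, the jar or the can on the carousel (contact force between any of the fingers, the arm and square_pot above 0.5 N or contact force between any of the fingers, the arm and round_pot above 0.5 N or contact force between any of the fingers, the arm and shallow_pot above 0.5 N or contact force between any of the fingers, the arm and jar above 0.5 N or contact force between any of the fingers, the arm and can above 0.5 N).
It fails at once if something on the carousel is lifted or tipped (height (world z) of any of square_pot, round_pot, shallow_pot, jar, can above 0.06 m or angle between any of square_pot, round_pot, shallow_pot, jar, can's own z axis and vertical above 0.35 rad).
It fails at once if the carousel is pushed with the arm or the gripper's body instead of the fingers (contact force between the arm and turntable above 2 N).
It fails at once if the carousel is handled roughly: pushed, pressed or squeezed with over 40 N, or spun faster than 3 rad/s (contact force between the fingers and turntable above 40 N or angular speed of turntable above 3 rad/s).
It fails at once if a bystander on the bench is moved more than 20 mm (distance of any of mug, bottle, brush, dibber from where it was at the start of the episode above 0.02 m).
It also fails if it takes over 64 s, if anything falls off the work surface, if the arm or the gripper's body presses on something with over 40 N, if the wrist force passes 120 N, or if a joint passes its speed limit or range.

## Working session

There is one attempt and no reset: what is moved stays moved. The work goes in short steps, Python scripts to look and compute and a tool call to move; the robot and the scene stay as the last step left them, time stands still between calls to the robot, and variables do not carry over. Pictures are saved under pics/ and viewed, and the job is handed in when it is done.

Besides the shell and the picture viewer there is one more tool, called after ">>>" by a JSON object that holds its "method" and its "body". jog_arm: Moves the arm, as the interface text tells. Its arguments: {"type":"object","properties":{"deltas":{"type":"array"},"hand":{"type":"number"},"force":{"type":"number"}},"required":["deltas"]}

```bash
mkdir -p pics; cat > h.py <<'E'
import numpy as np, cv2
from plant import ctrl
def save(im,n,s=1.5):
    f=cv2.cvtColor(im["frame"],cv2.COLOR_RGB2BGR); cv2.imwrite("pics/"+n,cv2.resize(f,None,fx=s,fy=s))
def RT(im): return cv2.Rodrigues(np.array(im["rvec"],float))[0],np.array(im["tvec"],float).reshape(3)
def ray(im,p,z):
    R,t=RT(im); K=np.array(im["mtx"]); d=R.T@np.linalg.solve(K,[p[0],p[1],1.]); c=-R.T@t
    return c+d*(z-c[2])/d[2]
def depth(im,p):
    R,t=RT(im); K=np.array(im["mtx"]); u,v=int(round(p[0])),int(round(p[1])); w=im["range_z"][v-1:v+2,u-1:u+2]; w=w[w>0]
    return R.T@(np.linalg.solve(K,[p[0],p[1],1.])*np.median(w)-t)
E
python3 - <<'E'
from h import *
np.set_printoptions(precision=4,suppress=True)
s=ctrl.observe(); print(s["t"],s["ee_pos"],s["orientation"],s["finger_gap"])
for n in ["top","side"]:
    im=ctrl.get_image(n); save(im,n+"0.png")
    for l,z in [("turntable",0),("peg",.045),("well",.045),("pointer_tip",.04),("square_pot",.045),("round_pot",.045),("shallow_pot",.045),("jar",.045),("can",.045),("mug",0),("bottle",0),("brush",0),("dibber",0)]:
        for r in ctrl.tip_of(im,l)[:6]:
            p=r["position"]; print(n,l,round(r["conf"],2),np.round(p,1),ray(im,p,z))
E
```

```text
0.0 [0.1465 0.5298 0.2049] [-0.4225 -3.1128  0.0018] 0.09337402758675711
top turntable 0.59 [241.3 168.3] [0.5995 0.0499 0.    ]
top peg 0.95 [219.2 131.3] [0.7125 0.1227 0.045 ]
top well 0.74 [220.3 164.9] [0.6034 0.1161 0.045 ]
top well 0.38 [217.9 159.2] [0.6216 0.1243 0.045 ]
top pointer_tip 0.56 [229.1 213.6] [0.4479 0.084  0.04  ]
top square_pot 0.62 [267.2 159. ] [ 0.6258 -0.0341  0.045 ]
top square_pot 0.47 [383.6 153. ] [ 0.6534 -0.4068  0.045 ]
top round_pot 0.66 [241.7 141. ] [0.6824 0.0493 0.045 ]
top shallow_pot 0.81 [335.5 178.7] [ 0.5672 -0.2536  0.045 ]
top shallow_pot 0.52 [259.7 189.8] [ 0.5261 -0.0122  0.045 ]
top jar 0.61 [154.9 165.6] [0.5964 0.3265 0.045 ]
top jar 0.54 [216.8 162.5] [0.6109 0.1276 0.045 ]
top can 0.67 [230.6 187.3] [0.532  0.0811 0.045 ]
top mug 0.74 [359.6 213.1] [ 0.4596 -0.344   0.    ]
top bottle 0.78 [132.2 133.1] [0.7103 0.4194 0.    ]
top bottle 0.68 [228.8 216.4] [0.4387 0.0873 0.    ]
top brush 0.63 [133.8 247.6] [0.3288 0.3977 0.    ]
top dibber 0.67 [386.3 150. ] [ 0.6716 -0.4317  0.    ]
side turntable 0.62 [224.8 218.2] [0.6003 0.03
[... 196 characters left out ...]
 [223.2 190.3] [ 0.6138 -0.0353  0.045 ]
side round_pot 0.87 [198.2 205.4] [0.6732 0.0396 0.045 ]
side shallow_pot 0.82 [251.4 198.6] [ 0.5274 -0.0046  0.045 ]
side shallow_pot 0.6 [245.8 161.6] [ 0.5632 -0.1933  0.045 ]
side jar 0.9 [215.8 226.8] [0.6098 0.121  0.045 ]
side jar 0.84 [205.5 303.6] [0.5925 0.3583 0.045 ]
side can 0.61 [250.4 220.4] [0.5216 0.0878 0.045 ]
side mug 0.94 [280.5 147. ] [ 0.4532 -0.3691  0.    ]
side bottle 0.86 [148.4 334.8] [0.7073 0.4147 0.    ]
side bottle 0.3 [215.8 228.3] [0.6191 0.0803 0.    ]
side brush 0.93 [326.5 338. ] [0.3321 0.3882 0.    ]
side dibber 0.51 [222.7 138.8] [ 0.6738 -0.4068  0.    ]
side dibber 0.38 [223.  192.8] [ 0.6231 -0.0796  0.    ]
```

View pics/top0.png

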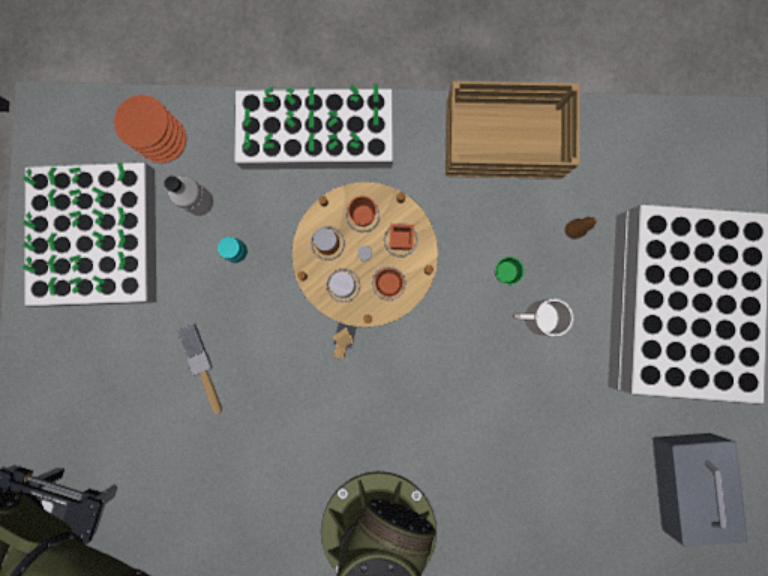

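View pics/side0.png

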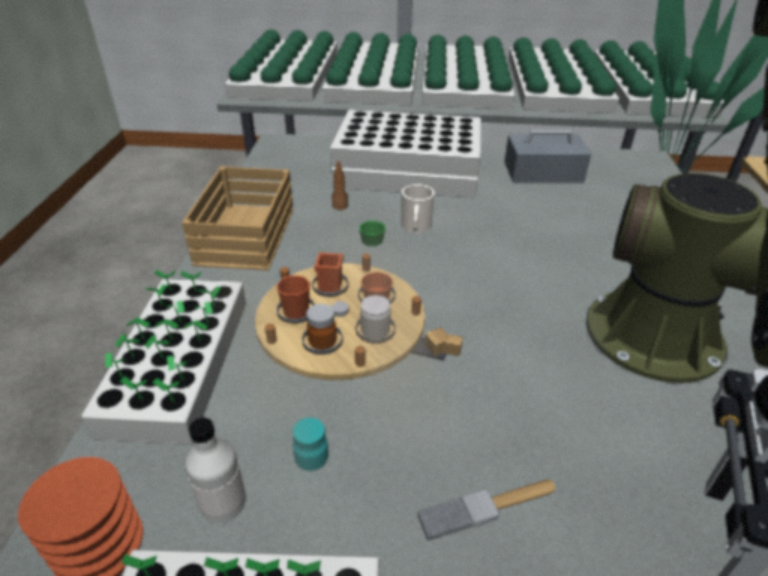

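```bash
cat >> h.py <<'E'
def cloud(im):
    R,t=RT(im); K=np.array(im["mtx"]); h,w=im["range_z"].shape; u,v=np.meshgrid(np.arange(w),np.arange(h))
    P=np.stack([(u-K[0,2])/K[0,0],(v-K[1,2])/K[1,1],np.ones_like(u)],-1)*im["range_z"][...,None]
    W=(P-t)@R; W[im["range_z"]<=0]=np.nan; return W
E
python3 - <<'E'
from h import *
np.set_printoptions(precision=4,suppress=True)
im=ctrl.get_image("top"); W=cloud(im)
x,y,z=W[...,0],W[...,1],W[...,2]
near=np.hypot(x-.605,y-.045)<.2
print(np.histogram(z[near],bins=np.arange(-.01,.13,.01)))
d=near&(abs(z-.045)<.006)&(np.hypot(x-.605,y-.045)<.175)
m=d.astype(np.uint8); n,lab,st,_=cv2.connectedComponentsWithStats(m); k=1+np.argmax(st[1:,4]); m=(lab==k).astype(np.uint8)
c=max(cv2.findContours(m,cv2.RETR_EXTERNAL,cv2.CHAIN_APPROX_NONE)[0],key=cv2.contourArea)[:,0]
h=cv2.convexHull(c)[:,0]; pts=np.array([ray(im,p,.045)[:2] for p in h])
A=np.c_[2*pts,np.ones(len(pts))]; s=np.linalg.lstsq(A,(pts**2).sum(1),rcond=None)[0]
ax=s[:2]; print("axis",ax,"r",np.sqrt(s[2]+ax@ax))
for p in [(323,202),(401,198),(429,269),(368,319),(302,276)]:
    q=ray(im,(p[0]/1.5,p[1]/1.5),.081)[:2]-ax; print("peg",np.hypot(*q),np.degrees(np.arctan2(q[1],q[0])))
for l in ["square_pot","round_pot","shallow_pot","jar","can","pointer_tip"]:
    for r in ctrl.masks_of(im,l)[:2]:
        P=np.nanmedian(W[r["mask"]],0); 
        zz=W[r["mask"]]; top=np.nanpercentile(zz[:,2],90); tp=zz[abs(zz[:,2]-top)<.01].mean(0); q=tp[:2]-ax
        print(l,round(r["conf"],2),tp,np.hypot(*q),np.degrees(np.arctan2(q[1],q[0])))
big=cv2.cvtColor(im["frame"],cv2.COLOR_RGB2BGR)[110:250,180:310]; cv2.imwrite("pics/crop0.png",cv2.resize(big,None,fx=4.2,fy=4.2,interpolation=cv2.INTER_CUBIC))
R=cv2.Rodrigues(np.array(ctrl.observe()["orientation"]))[0]; print(R)
E
```

```text
(array([1903, 1758,   55,   35,  149, 5637,  740,  151,  175,  173,   63,
        460,  135,    0]), array([-0.01,  0.  ,  0.01,  0.02,  0.03,  0.04,  0.05,  0.06,  0.07,
        0.08,  0.09,  0.1 ,  0.11,  0.12,  0.13]))
axis [0.5911 0.0443] r 0.15576453927389822
peg 0.13404828703323332 40.28868380691309
peg 0.1370681391140086 -33.577239054866965
peg 0.14066034838979613 -103.6118481048909
peg 0.13986103341782083 -174.63827727521678
peg 0.13662325245746743 113.08903071732125
square_pot 0.82 [ 0.6196 -0.0316  0.1062] 0.08112276826742243 -69.46607679427572
round_pot 0.61 [0.6773 0.044  0.1044] 0.08611305673999409 -0.23618934962153454
shallow_pot 0.73 [ 0.5334 -0.0056  0.0779] 0.07632452997399479 -139.1657618395732
shallow_pot 0.65 [ 0.5639 -0.273   0.0333] 0.318503153412014 -94.9013986186281
jar 0.74 [0.6101 0.1226 0.1108] 0.08051014672061571 76.35496418610875
jar 0.72 [0.595  0.3303 0.0657] 0.28600007202712796 89.23013962012568
can 0.49 [0.5221 0.0872 0.1045] 0.08124844021128748 148.14750104259082
pointer_tip 0.5 [0.4019 0.087  0.0398] 0.19398143451717162 167.29003015900474
[[-0.9638  0.2665 -0.    ]
 [ 0.2665  0.9638  0.    ]
 [ 0.     -0.     -1.    ]]
```

View pics/crop0.png

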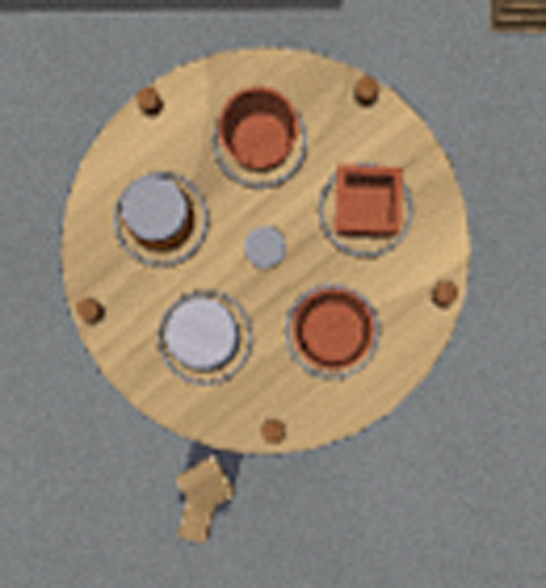

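The square pot sits at about −69° azimuth and the pointer at about 168°, so it needs roughly 124° clockwise. I'll cage the far-right peg (−32°) between the jaws and carry it round. First I move above it.

>>> {"method": "jog_arm", "body": {"deltas": [[-34, -19, 0, 0], [-34, -19, 0, 0], [-34, -19, 0, 0], [-34, -19, 0, 0], [-34, -19, 0, 0]], "hand": 0.62, "force": 5}}

```text
t: 2.17
ee_pos: [0.2852, 0.392, 0.2046]
orientation: [-0.407, -3.114, -0.001]
force: [-0.3, 1.8, -0.3]
finger_gap: 0.064
```

>>> {"method": "jog_arm", "body": {"deltas": [[-34, -19, 0, 0], [-34, -19, 0, 0], [-34, -19, 0, 0], [-34, -19, 0, 0], [-34, -19, 0, 0]]}}

```text
t: 2.58
ee_pos: [0.4304, 0.2486, 0.2057]
orientation: [0.405, 3.114, 0.003]
force: [0.3, 0.5, 0.2]
finger_gap: 0.0366
```

```bash
python3 - <<'E'
from h import *
np.set_printoptions(precision=4,suppress=True)
# refine pegs, pointer from top and side (pegs fit later)
im=ctrl.get_image("side"); 
f=cv2.cvtColor(im["frame"],cv2.COLOR_RGB2BGR)[160:260,160:320]; cv2.imwrite("pics/crop1.png",cv2.resize(f,None,fx=4.8,fy=4.8,interpolation=cv2.INTER_CUBIC))
im=ctrl.get_image("top")
for p in [(211,457),(193,540),(181,538),(206,541)]:
    print(ray(im,(180+(p[0]+.5)/4.2-.5,110+(p[1]+.5)/4.2-.5),.04))
s=ctrl.observe(); print(s["t"],s["ee_pos"],s["finger_gap"],s["force"])
E
```

```text
[0.4326 0.0811 0.04  ]
[0.3694 0.0931 0.04  ]
[0.3707 0.1023 0.04  ]
[0.3689 0.0832 0.04  ]
2.6833 [0.4322 0.2468 0.2053] 0.035688655281225945 [-0.6242  0.3946  0.5831]
```

View pics/crop1.png

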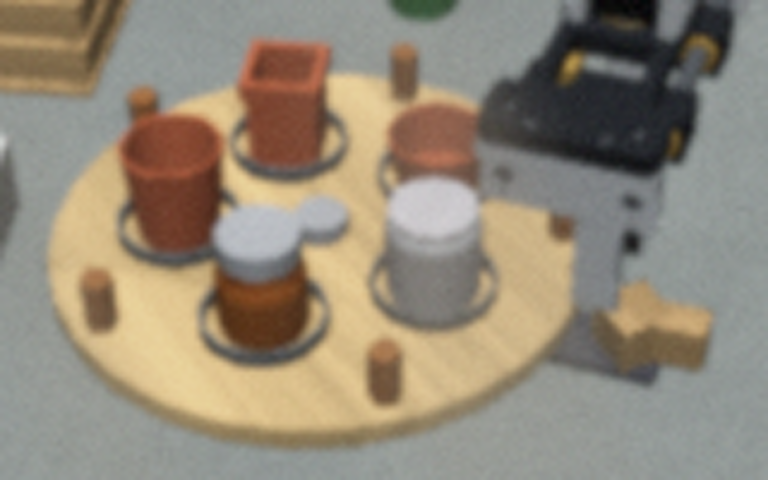

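>>> {"method": "jog_arm", "body": {"deltas": [[-34, -19, 0, 0], [-34, -19, 0, 0], [-34, -19, 0, 0], [-34, -19, 0, 0], [-34, -19, 0, 0]]}}

```text
t: 3.1
ee_pos: [0.5718, 0.1117, 0.2061]
orientation: [0.403, 3.114, 0.005]
force: [0.2, 1.0, 0.2]
finger_gap: 0.0353
```

>>> {"method": "jog_arm", "body": {"deltas": [[-34, -19, 0, 0], [-34, -19, 0, 0], [-34, -19, 0, 0], [-17, -10, 0, 0], [0, 0, 0, 0]]}}

```text
t: 3.52
ee_pos: [0.6761, 0.0089, 0.2043]
orientation: [0.407, 3.114, 0.005]
force: [-0.6, 0.5, -1.2]
finger_gap: 0.0358
```

>>> {"method": "jog_arm", "body": {"deltas": [[0, 0, 0, 5], [0, 0, 0, 5], [0, 0, 0, 5], [0, 0, 0, 2], [0, 0, 0, 0]]}}

```text
t: 3.93
ee_pos: [0.6748, 0.0127, 0.2025]
orientation: [-0.883, -3.012, -0.005]
force: [0.2, -0.6, 0.8]
finger_gap: 0.0356
```

```bash
cat >> h.py <<'E'
AX=np.array([.5905,.0435])
def pose():
    s=ctrl.observe(); R=cv2.Rodrigues(np.array(s["orientation"]))[0]; return s,R
def goto(x,y,z,az):
    s,R=pose(); d=R.T@(np.array([x,y,z])-s["ee_pos"])*1000; a=np.degrees(np.arctan2(R[1,0],R[0,0]))
    print("t %.2f"%s["t"],s["ee_pos"],"xaz %.1f"%a,"gap %.4f"%s["finger_gap"],"need",d,"yaw",(a-az+180)%360-180)
E
python3 - <<'E'
from h import *
np.set_printoptions(precision=4,suppress=True)
im=ctrl.get_image("wrist"); save(im,"w1.png"); 
for r in ctrl.tip_of(im,"peg"): print(r["conf"],r["position"],ray(im,r["position"],.045))
im=ctrl.get_image("side"); save(im,"s1.png"); 
for r in ctrl.tip_of(im,"peg"): print(r["conf"],r["position"],ray(im,r["position"],.045))
a=np.radians(-32); goto(*(AX+.140*np.array([np.cos(a),np.sin(a)])),.055,148)
E
```

```text
0.79 [348.2, 147.3] [0.7018 0.1342 0.045 ]
0.76 [181.1, 227.6] [0.6997 0.1325 0.045 ]
t 4.13 [0.6751 0.012  0.2027] xaz 147.5 gap 0.0356 need [-52.2149 -17.9861 147.5051] yaw -0.4902618674433086
```

View pics/w1.png

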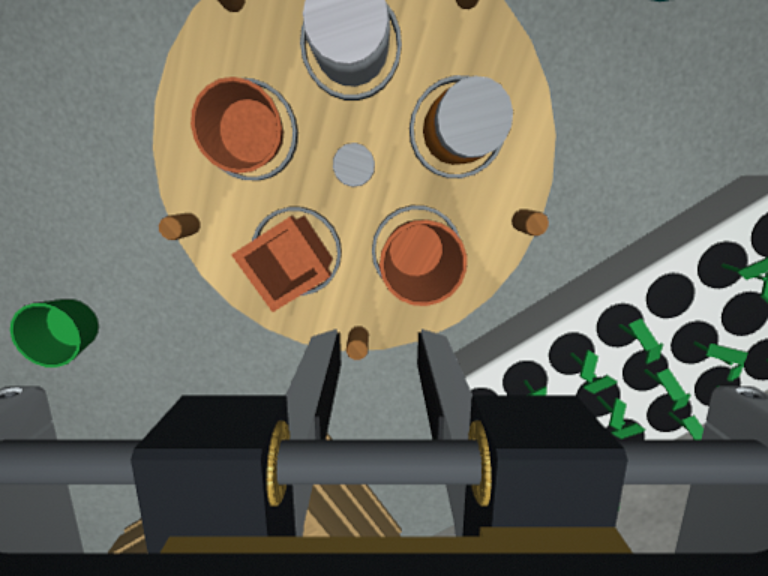

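```bash
python3 - <<'E'
from h import *
np.set_printoptions(precision=4,suppress=True)
im=ctrl.get_image("wrist")
q=lambda p,z: ray(im,((p[0]+.5)/1.5-.5,(p[1]+.5)/1.5-.5),z)
for n,p in dict(p2=(357,347),p3=(170,229),p1=(538,223)).items():
    v=q(p,.081); d=v[:2]-AX; print(n,v,np.hypot(*d),np.degrees(np.arctan2(d[1],d[0])), depth(im,((p[0])/1.5,(p[1])/1.5)))
print("hub",q((354,165),.05))
for l in ["square_pot","well","turntable"]:
    for r in ctrl.tip_of(im,l): v=ray(im,r["position"],.045 if l!="turntable" else 0); d=v[:2]-AX; print(l,r["conf"],v,np.hypot(*d),np.degrees(np.arctan2(d[1],d[0])))
E
```

```text
p2 [ 0.7096 -0.0297  0.081 ] 0.13983874405172497 -31.565913157256748 [ 0.7095 -0.0293  0.0824]
p3 [ 0.5597 -0.0936  0.081 ] 0.14054453607240006 -102.64614401386775 [ 0.5601 -0.0933  0.0816]
p1 [0.6993 0.1338 0.081 ] 0.14143154867673718 39.69766941193718 [0.699  0.1334 0.0829]
hub [0.5925 0.0425 0.05  ]
square_pot 0.59 [ 0.6254 -0.0323  0.045 ] 0.08348267614124026 -65.26423073574806
turntable 0.56 [0.5939 0.0392 0.    ] 0.005472567527956664 -51.195348064671975
turntable 0.27 [0.7115 0.1389 0.    ] 0.1541270975570011 38.25520079256112
```

The wrist view shows the chosen peg at (357,347) between the jaws, lower middle. It lies at (0.7096, −0.030, top 0.082), r = 140 mm, az −31.6°, which agrees with the top view. Now I move over it.

>>> {"method": "jog_arm", "body": {"deltas": [[-27, -9, 0, 0], [-27, -9, 0, 0], [0, 0, 35, 0], [0, 0, 35, 0], [0, 0, 0, 0]]}}

```text
t: 4.75
ee_pos: [0.7138, -0.0345, 0.1333]
orientation: [0.876, 3.013, 0.007]
force: [-0.9, 0.2, -0.8]
finger_gap: 0.0354
```

```bash
python3 - <<'E'
from h import *
np.set_printoptions(precision=4,suppress=True)
im=ctrl.get_image("wrist"); save(im,"w2.png"); 
a=np.radians(-31.8); goto(*(AX+.141*np.array([np.cos(a),np.sin(a)])),.057,148)
E
```

```text
t 4.80 [ 0.7146 -0.0343  0.1369] xaz 147.6 gap 0.0360 need [ 5.8454  0.1565 79.8701] yaw -0.42578041179291404
```

View pics/w2.png

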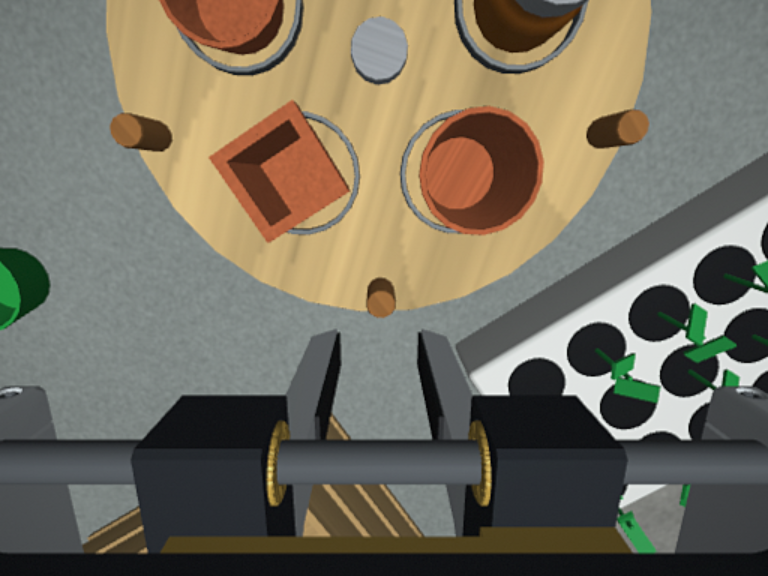

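The peg at (380,300) is centred between the jaws. Descending.

>>> {"method": "jog_arm", "body": {"deltas": [[4, 0, 20, 0], [0, 0, 20, 0], [0, 0, 20, 0], [0, 0, 15, 0], [0, 0, 0, 0]]}}

```text
t: 5.22
ee_pos: [0.7158, -0.0312, 0.0719]
orientation: [0.869, 2.999, 0.012]
force: [-0.4, 1.3, -0.0]
finger_gap: 0.036
```

```bash
python3 - <<'E'
from h import *
np.set_printoptions(precision=4,suppress=True)
im=ctrl.get_image("wrist"); save(im,"w3.png"); 
a=np.radians(-31.8); goto(*(AX+.141*np.array([np.cos(a),np.sin(a)])),.057,148); print(pose()[0]["force"])
E
```

```text
t 5.27 [ 0.7164 -0.0312  0.0738] xaz 147.7 gap 0.0355 need [ 5.6524 -3.1064 16.645 ] yaw -0.3304975715696514
[-0.2311  0.3657  0.1618]
```

View pics/w3.png

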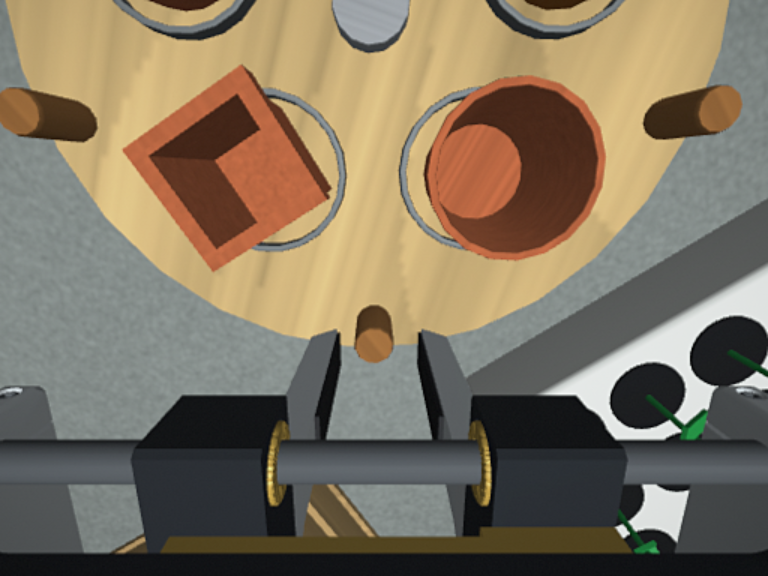

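>>> {"method": "jog_arm", "body": {"deltas": [[5, -2, 0, 0], [0, 0, 8, 0], [0, 0, 6, 0], [0, 0, 0, 0]]}}

```text
t: 5.6
ee_pos: [0.7132, -0.03, 0.0651]
orientation: [0.866, 2.99, 0.015]
force: [-0.2, 0.9, -0.3]
finger_gap: 0.0356
```

```bash
cat >> h.py <<'E'
def st(a0):
    s,R=pose(); d=s["ee_pos"][:2]-AX; az=np.degrees(np.arctan2(R[1,0],R[0,0]))
    print("t %.2f"%s["t"],"r %.4f az %.1f z %.4f xaz %.1f gap %.4f tilt"%(np.hypot(*d),np.degrees(np.arctan2(d[1],d[0])),s["ee_pos"][2],az,s["finger_gap"]),R[:2,2],s["force"],s["qpos"])
E
python3 - <<'E'
from h import *
np.set_printoptions(precision=4,suppress=True)
st(0)
E
```

```text
t 5.60 r 0.1431 az -30.9 z 0.0651 xaz 147.7 gap 0.0356 tilt [0.03   0.0011] [-0.2159  0.8762 -0.3301] [-0.0948  0.7753  1.1373  0.0042  1.1992 -1.1035]
```

>>> {"method": "jog_arm", "body": {"deltas": [[1, -3, 5, 1], [1, -3, 0, 1], [0, -4, 0, 2], [0, -6, 0, 2], [0, -8, 0, 3]]}}

```text
t: 6.02
ee_pos: [0.6977, -0.0481, 0.0598]
orientation: [1.109, 2.908, 0.021]
force: [1.1, 1.9, 0.6]
finger_gap: 0.0358
```

```bash
python3 - <<'E'
from h import *
np.set_printoptions(precision=4,suppress=True)
st(0)
im=ctrl.get_image("wrist"); save(im,"w4.png"); 
E
```

```text
t 6.02 r 0.1410 az -40.5 z 0.0598 xaz 138.2 gap 0.0358 tilt [0.0324 0.0018] [1.0536 1.8588 0.6084] [-0.1234  0.7473  1.1988  0.0063  1.1635 -0.968 ]
```

View pics/w4.png

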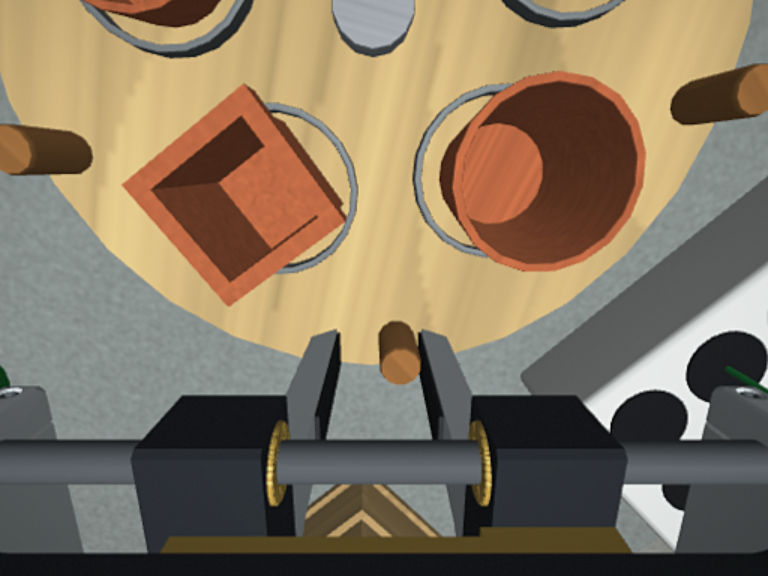

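The peg is now against the trailing (right) jaw with about 2 N, and the disc is turning. Continuing along the arc.

>>> {"method": "jog_arm", "body": {"deltas": [[0, -10, 0, 4], [0, -10, 0, 4], [0.5, -10, 0, 4], [0.5, -10, 0, 4], [0.5, -10, 0, 4]]}}

```text
t: 6.48
ee_pos: [0.6582, -0.08, 0.0594]
orientation: [1.62, 2.657, 0.033]
force: [2.1, 1.1, -0.6]
finger_gap: 0.036
```

```bash
python3 - <<'E'
from h import *
np.set_printoptions(precision=4,suppress=True)
st(0)
E
```

```text
t 6.48 r 0.1408 az -61.3 z 0.0594 xaz 117.2 gap 0.0360 tilt [0.0364 0.0026] [ 2.1039  1.0517 -0.5849] [-0.1799  0.6684  1.3338  0.0102  1.1041 -0.6598]
```

>>> {"method": "jog_arm", "body": {"deltas": [[0.5, -10, 0, 4], [0.5, -10, 0, 4], [0.5, -10, 0, 4], [0.5, -10, 0, 4], [0.5, -10, 0, 4]]}}

```text
t: 6.9
ee_pos: [0.6101, -0.0952, 0.0592]
orientation: [2.077, 2.316, 0.047]
force: [2.8, 0.7, 0.4]
finger_gap: 0.0359
```

```bash
python3 - <<'E'
from h import *
np.set_printoptions(precision=4,suppress=True)
st(0)
im=ctrl.get_image("wrist"); save(im,"w5.png"); 
E
```

```text
t 6.90 r 0.1401 az -81.9 z 0.0592 xaz 96.2 gap 0.0359 tilt [0.043 0.002] [2.8186 0.6583 0.3957] [-0.2191  0.5737  1.4904  0.0131  1.036  -0.3342]
```

View pics/w5.png

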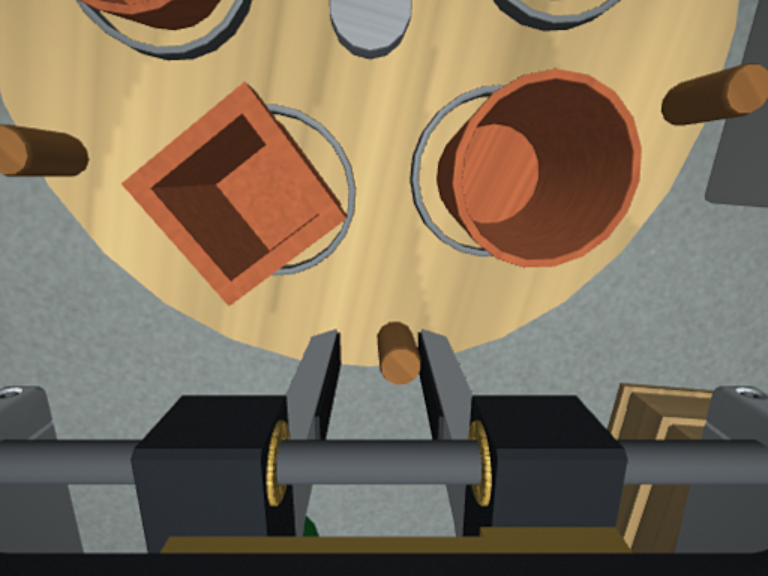

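>>> {"method": "jog_arm", "body": {"deltas": [[0, -10, 0, 4], [0.5, -10, 0, 4], [0, -10, 0, 4], [0.5, -10, 0, 4], [0, -10, 0, 4]]}}

```text
t: 7.37
ee_pos: [0.5609, -0.0932, 0.0589]
orientation: [2.458, 1.908, 0.061]
force: [3.3, 0.6, 1.1]
finger_gap: 0.0357
```

```bash
python3 - <<'E'
from h import *
np.set_printoptions(precision=4,suppress=True)
st(0)
E
```

```text
t 7.37 r 0.1399 az -102.2 z 0.0589 xaz 75.7 gap 0.0357 tilt [0.0489 0.0007] [3.3293 0.5749 1.1071] [-0.2349  0.4761  1.6453  0.0146  0.9728  0.0075]
```

>>> {"method": "jog_arm", "body": {"deltas": [[0, -10, 0, 4], [0, -10, 0, 4], [0, -10, 0, 4], [0, -10, 0, 4], [0, -10, 0, 3]]}}

```text
t: 7.78
ee_pos: [0.5166, -0.0745, 0.0589]
orientation: [2.746, 1.466, 0.077]
force: [1.6, -3.8, -0.3]
finger_gap: 0.0358
```

```bash
python3 - <<'E'
from h import *
np.set_printoptions(precision=4,suppress=True)
st(0)
im=ctrl.get_image("wrist"); save(im,"w6.png"); 
im=ctrl.get_image("top"); save(im,"t6.png"); 
E
```

```text
t 7.78 r 0.1392 az -122.1 z 0.0589 xaz 56.2 gap 0.0358 tilt [ 0.0565 -0.0012] [ 1.5658 -3.8343 -0.2619] [-0.2192  0.383   1.7854  0.014   0.9179  0.3625]
```

View pics/w6.png

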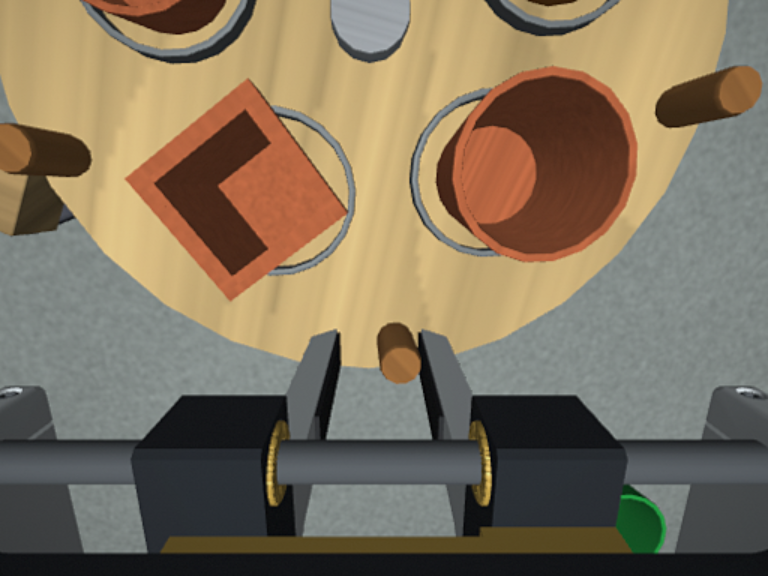

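View pics/t6.png

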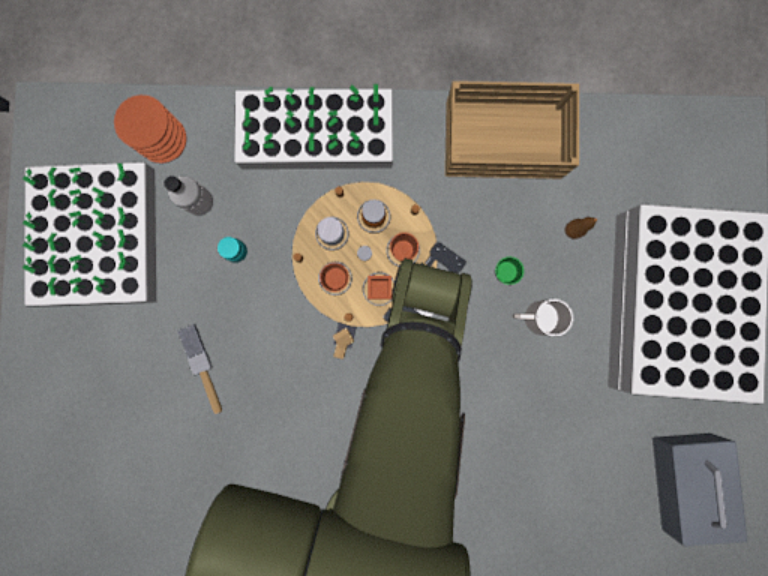

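>>> {"method": "jog_arm", "body": {"deltas": [[-0.5, -10, 0, 4], [-0.5, -10, 0, 4], [0, -10, 0, 4], [0, -10, 0, 4], [0, -9, 0, 4]]}}

```text
t: 8.3
ee_pos: [0.4831, -0.0443, 0.0586]
orientation: [2.96, 0.981, 0.09]
force: [1.1, -3.5, 1.9]
finger_gap: 0.0358
```

```bash
python3 - <<'E'
from h import *
np.set_printoptions(precision=4,suppress=True)
st(0)
E
```

```text
t 8.30 r 0.1387 az -140.7 z 0.0586 xaz 36.7 gap 0.0358 tilt [ 0.0619 -0.003 ] [ 1.0729 -3.5069  1.8705] [-0.1712  0.3097  1.8904  0.0098  0.8799  0.7536]
```

>>> {"method": "jog_arm", "body": {"deltas": [[-0.5, -10, 0, 4], [-0.5, -10, 0, 4], [-0.5, -9, 0, 4], [0, -7, 0, 3], [0, -4, 0, 2]]}}

```text
t: 8.72
ee_pos: [0.4648, -0.0112, 0.0589]
orientation: [3.077, 0.535, 0.099]
force: [-0.6, -3.1, 0.2]
finger_gap: 0.0359
```

```bash
python3 - <<'E'
from h import *
np.set_printoptions(precision=4,suppress=True)
st(0)
im=ctrl.get_image("top"); f=cv2.cvtColor(im["frame"],cv2.COLOR_RGB2BGR)[110:250,180:310]; cv2.imwrite("pics/t7.png",cv2.resize(f,None,fx=4.2,fy=4.2,interpolation=cv2.INTER_CUBIC))
im=ctrl.get_image("wrist"); save(im,"w7.png"); 
st(0)
E
```

```text
t 8.72 r 0.1371 az -156.5 z 0.0589 xaz 19.8 gap 0.0359 tilt [ 0.0655 -0.0056] [-0.6137 -3.06    0.1529] [-0.1036  0.2679  1.9468  0.0016  0.8611  1.1218]
t 8.82 r 0.1370 az -156.5 z 0.0589 xaz 19.9 gap 0.0357 tilt [ 0.0657 -0.0052] [ 0.3     0.2917 -0.4158] [-0.1037  0.2681  1.9466  0.0021  0.861   1.1195]
```

View pics/t7.png

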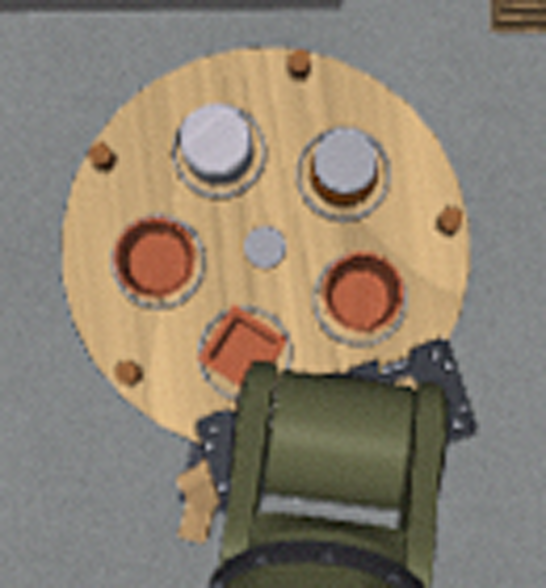

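View pics/w7.png

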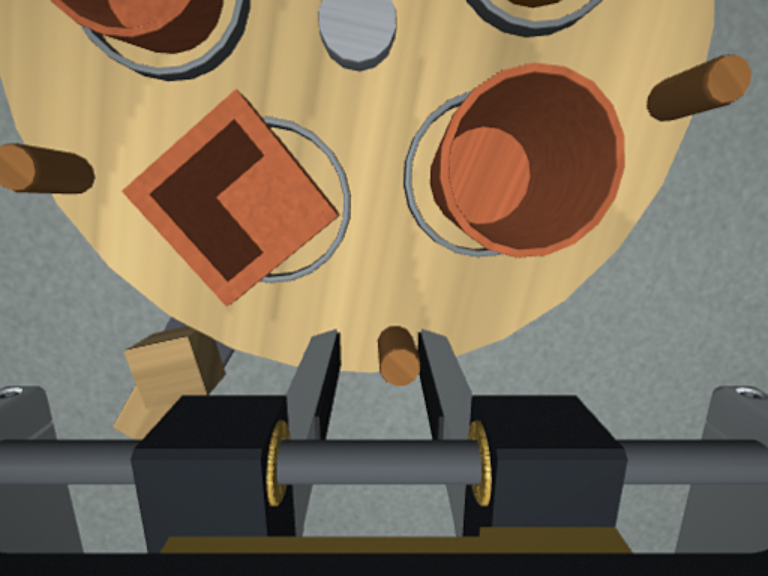

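```bash
python3 - <<'E'
from h import *
np.set_printoptions(precision=4,suppress=True)
im=ctrl.get_image("top")
q=lambda p,z: ray(im,(180+(p[0]+.5)/4.2-.5,110+(p[1]+.5)/4.2-.5),z)[:2]
for ps in ([(150,101),(367,90),(445,293),(274,431),(91,311)],[(299,63),(101,156),(128,372),(449,220)]):
    for p in ps:
        d=q(p,.081)-AX; print(p,np.hypot(*d),np.degrees(np.arctan2(d[1],d[0])),np.degrees(np.arctan2(d[1],d[0]))%72)
# ring of the square pot's well: centre crop (245,352)
for z in (.05,): d=q((245,352),z)-AX; print("well",np.hypot(*d),np.degrees(np.arctan2(d[1],d[0])))
w=ctrl.get_image("wrist")
for l in("square_pot","pointer_tip"):
    for r in ctrl.tip_of(w,l): d=ray(w,r["position"],.045)[:2]-AX; print(l,r["conf"],np.hypot(*d),np.degrees(np.arctan2(d[1],d[0])))
E
```

```text
(150, 101) 0.1375694677708774 39.55688546084663 39.55688546084663
(367, 90) 0.13907472087906556 -32.08136105721165 39.91863894278835
(445, 293) 0.13844752696203247 -103.63342576815798 40.36657423184202
(274, 431) 0.13773263175757353 -175.53203063895603 40.46796936104397
(91, 311) 0.13691360179820433 112.27404919200417 40.27404919200417
(299, 63) 0.139001531577842 -9.422757523360497 62.577242476639505
(101, 156) 0.13850305856422873 62.52363607978457 62.52363607978457
(128, 372) 0.13743863373354326 134.53260269598005 62.532602695980046
(449, 220) 0.13827605773021365 -80.96689766471545 63.03310233528455
well 0.07902516067315823 170.27596465988333
square_pot 0.65 0.0804379552066168 171.66017372869294
pointer_tip 0.8 0.15861134041645303 167.1692300631598
```

The disc angle puts the pot's well at 170.7° and the pointer at 167°, so there are 3.7° (9 mm at the peg) left to go.

>>> {"method": "jog_arm", "body": {"deltas": [[-1, -3, 0, 0], [-1, -3, 0, 0], [-1, -3, 0, 1], [0, 0, 0, 0]]}}

```text
t: 9.35
ee_pos: [0.4595, -0.0044, 0.0586]
orientation: [3.081, 0.511, 0.103]
force: [-0.1, 0.3, -0.1]
finger_gap: 0.0361
```

```bash
python3 - <<'E'
from h import *
np.set_printoptions(precision=4,suppress=True)
st(0)
im=ctrl.get_image("top"); f=cv2.cvtColor(im["frame"],cv2.COLOR_RGB2BGR)[110:250,180:310]; cv2.imwrite("pics/t8.png",cv2.resize(f,None,fx=4.2,fy=4.2,interpolation=cv2.INTER_CUBIC))
im=ctrl.get_image("wrist"); save(im,"w8.png"); 
E
```

```text
t 9.35 r 0.1395 az -159.9 z 0.0586 xaz 18.9 gap 0.0361 tilt [ 0.0675 -0.0057] [-0.0815  0.2876 -0.0658] [-0.0894  0.2569  1.9624  0.0004  0.8545  1.1525]
```

View pics/t8.png

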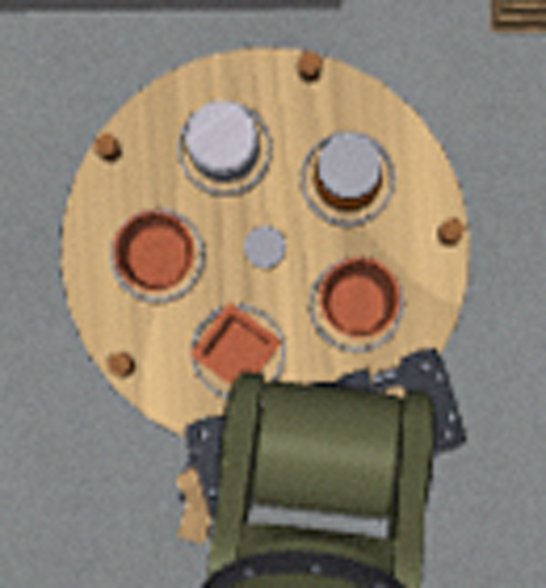

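View pics/w8.png

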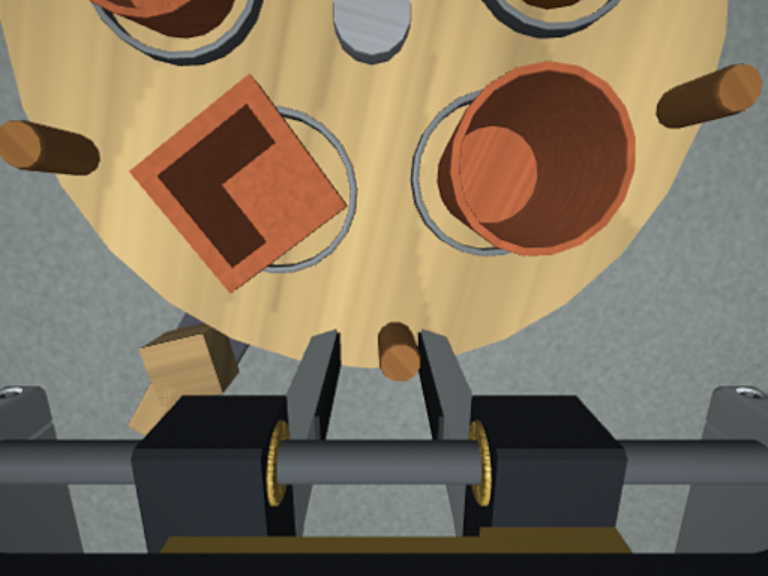

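Peg moved about 3.5°. I'll back the jaw off the peg, then lift straight up.

>>> {"method": "jog_arm", "body": {"deltas": [[0, 5, 0, 0], [0, 2, 0, 0], [0, 0, -15, 0], [0, 0, -25, 0], [0, 0, -35, 0]]}}

```text
t: 9.87
ee_pos: [0.4536, -0.0117, 0.1296]
orientation: [3.085, 0.514, 0.083]
force: [0.6, -0.0, 0.3]
finger_gap: 0.0358
```

>>> {"method": "jog_arm", "body": {"deltas": [[0, 0, -35, 0], [0, 0, -35, 0], [-35, 0, 0, 0], [-35, 0, 0, 0], [-20, 0, 0, 0]]}}

```text
t: 10.28
ee_pos: [0.3661, -0.042, 0.2048]
orientation: [3.081, 0.517, 0.098]
force: [0.2, -0.7, 1.3]
finger_gap: 0.0363
```

```bash
python3 - <<'E'
from h import *
np.set_printoptions(precision=4,suppress=True)
st(0)
im=ctrl.get_image("top"); f=cv2.cvtColor(im["frame"],cv2.COLOR_RGB2BGR)[110:250,180:310]; cv2.imwrite("pics/t9.png",cv2.resize(f,None,fx=4.2,fy=4.2,interpolation=cv2.INTER_CUBIC))
W=cloud(im)
for l in ["square_pot","round_pot","shallow_pot","jar","can"]:
    for r in ctrl.masks_of(im,l)[:2]:
        zz=W[r["mask"]]; top=np.nanpercentile(zz[:,2],90); tp=zz[abs(zz[:,2]-top)<.01].mean(0); q=tp[:2]-AX
        print(l,round(r["conf"],2),tp,np.hypot(*q),np.degrees(np.arctan2(q[1],q[0])))
im=ctrl.get_image("wrist"); save(im,"w9.png"); 
for l,z in (("square_pot",.045),("pointer_tip",.04)):
    for r in ctrl.tip_of(im,l): d=ray(im,r["position"],z)[:2]-AX; print(l,r["conf"],np.hypot(*d),np.degrees(np.arctan2(d[1],d[0])))
im=ctrl.get_image("side"); save(im,"s9.png"); 
E
```

```text
t 10.28 r 0.2401 az -159.1 z 0.2048 xaz 19.1 gap 0.0363 tilt [ 0.0641 -0.0053] [ 0.2165 -0.6554  1.3488] [-0.2202 -0.1629  2.0182  0.0094  1.2225  1.0154]
square_pot 0.79 [0.5121 0.0621 0.1066] 0.08054392444087419 166.67680668966753
round_pot 0.66 [ 0.5543 -0.0252  0.1052] 0.07765929968004602 -117.80191172154191
shallow_pot 0.77 [0.5883 0.123  0.0778] 0.07948825724290709 91.61262413831211
shallow_pot 0.72 [ 0.5656 -0.2726  0.0336] 0.3170710371491554 -94.50335181198264
jar 0.5 [ 0.6453 -0.0175  0.1103] 0.08204415416973505 -48.05511958755779
jar 0.5 [0.595  0.3307 0.0657] 0.28721004091419833 89.10973713403193
can 0.71 [0.6659 0.0766 0.1048] 0.0823425312618531 23.684774617117775
square_pot 0.83 0.0799094888726232 167.74484060605243
pointer_tip 0.91 0.1649866648598196 168.44856778744122
```

View pics/t9.png

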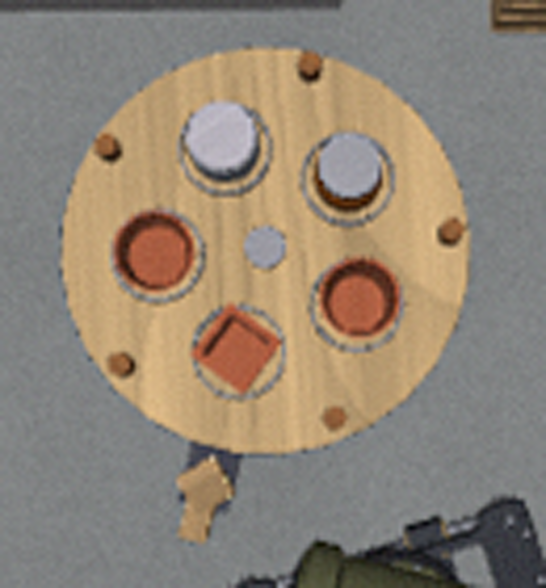

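View pics/w9.png

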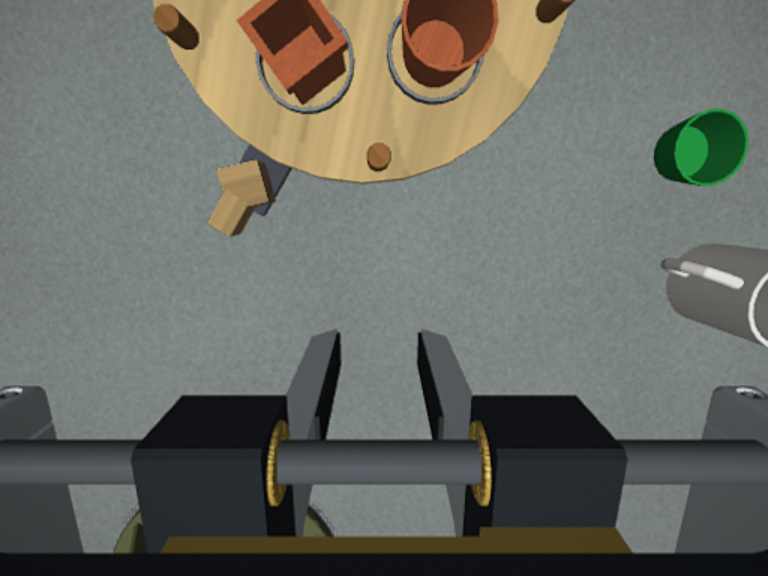

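View pics/s9.png

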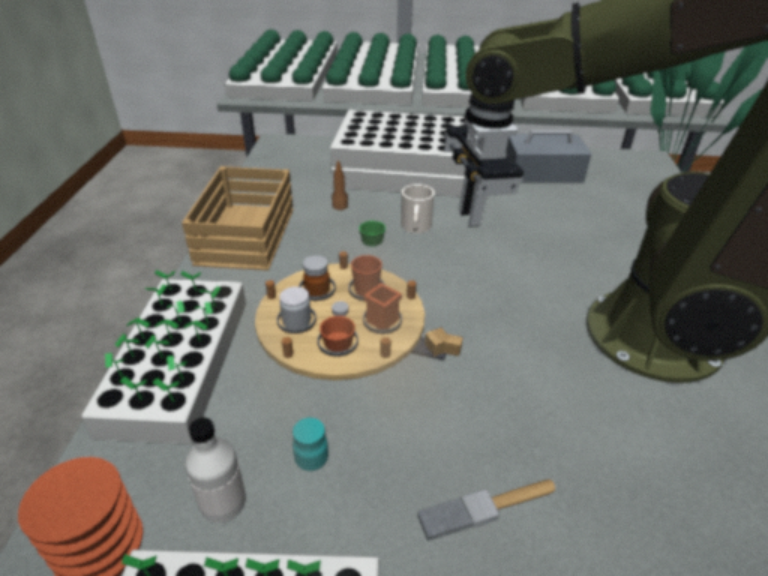

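The square pot is at 166.7–167.7° and the pointer at about 167–168°. Everything is upright and the arm is clear.

>>> {"method": "jog_arm", "body": {"deltas": [[0, 0, 0, 0], [0, 0, 0, 0], [0, 0, 0, 0]]}}

```text
t: 11.03
ee_pos: [0.3684, -0.0409, 0.2035]
orientation: [3.083, 0.519, 0.092]
force: [-0.7, 0.4, 0.3]
finger_gap: 0.036
```

```bash
python3 -c "
from h import *
im=ctrl.get_image('top')
print([ (r['conf'],ray(im,r['position'],.045)) for r in ctrl.tip_of(im,'square_pot')])
print(ctrl.hand_in())"
```

```text
[(0.67, array([0.50477863, 0.06596785, 0.045     ]))]
the job is handed in; nothing more can be done
None
```

I turned the carousel about 124° clockwise and handed the job in with the square pot at the front, after about 11 s of the 64 s allowed. I held one rim peg loosely between the part-open jaws and carried it round its arc. The tool forces I read along the way were at most about 4 N. I then backed off the peg and lifted clear.

**Alignment:** after I let go, the square pot stood 80 mm from the axis at 166.7° (top camera) or 167.7° (wrist camera). The pointer measured 166.4–168.4°, so the pot is only a few millimetres from the front position against the 15 mm allowed. The last top-camera network fix put it at 164.7° and 89 mm from the axis, which is about 7 mm off by that measure. That is still within tolerance and within the scatter the network showed earlier.

**Other things:** all five pots and containers looked upright in their wells in the last pictures. The disc did not visibly move between letting go and the arm being clear. The mug, bottle, brush and dibber looked unmoved, though I judged that by eye and did not re-measure them.

**Tool tilt:** the tool drifted to a tilt of about 4° during the push. The arm ended clear of everything.

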